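Hang the carrier wheel on the tall J-hook

ROBOT

A 6-joint arm with a two-finger parallel gripper is mounted at the origin on a cart in front of the work surface, level with it; the furniture and walls round the work are solid. World frame = base frame: x ahead of the robot, y to its left, z up, the work surface at z = 0. Lengths are in m, angles in rad, forces in N, time in s.
With the tool pointing down it reaches from about 0.25 to 0.775 m from the base axis. Payload 4 kg.
Tool frame: the origin (TCP) lies midway between the tips of the shut fingers; the grasp point (between the pads) lies 19 mm behind it (robot.tcp_to_grasp is the distance from the TCP to the grasp point, in m); z points along the fingers, y is the line along which they close (so a half turn about z gives the same grasp; the last joint's range is limited). The gripper opens to 94 mm and grips with 3 to 60 N. Pads are 16 mm wide; open, the fingers measure 119 mm over their backs; the gripper's body (75 mm by 177 mm) begins 78 mm behind the grasp point.
Start: joints at [1.242, 0.087, 1.371, -0, 1.684, -0.103], TCP at [0.123, 0.536, 0.181] pointing down, gripper open.
Joint ranges: [-3.1, 3.1], [-0.76, 2.03], [0.27, 2.55], [-1.08, 4.22], [0.17, 2.65], [-2.57, 2.57]. Speed limits (rad/s): [2.79, 2.79, 3.14, 3.14, 3.14, 3.14].

INTERFACE

Orientations are given as [roll, pitch, yaw] about the fixed x, y, z axes, in that order (R = Rz(yaw) Ry(pitch) Rx(roll)).
In Python, from bench import robot, viewer gives the robot as it stands. The module is installed in compiled form; this text tells all that it offers.
- The arm moves only by the shell command python3 -m handwheel 'ROWS' [OPENING]. ROWS is JSON, a list of rows, each a list of 6 numbers: the shift along the tool's x, y, z in units of 0.2 m (1.0 is 0.2 m), then the turn, a rotation vector about the tool's x, y, z in units of 30 degrees (1.0 is 30 degrees). In form: [[x, y, z, wx, wy, wz], ...]. A call has 1 to 10 rows; each row is the pose to reach, as a shift and turn from the pose commanded when the call began, along the tool's axes at that moment; what a row does not reach only later rows make up. A row lasts 1/12 s, in which the tool goes at most 41.7 mm and 7.16 degrees, less where a joint would pass 70% of its speed; a pose out of reach is approached as far as the arm can. A call with a number of a shift or a turn outside -1 to 1 is refused whole. A call with a gripper value outside its range is refused whole. OPENING is the gripper's target within -1 to 1 (shut at 1, half-way at 0, fully open at -1), set as the call begins (- or left out, the last holds). The fingers move at their own pace and stop on an object; the grip force is fixed at half the most. Time passes only in rows, so rows that repeat a pose let the fingers close. It gives the time, the measured TCP pose, the force, the opening and the grip force at its end, in the units of the state.
- robot.get_obs(): the state, without advancing time (a new reading comes with each control period).
- viewer.snapshot(name): name is "side" or "top" or "wrist"; returns the picture (400x640x3 uint8, red, green, blue); there is no depth.
- viewer.calibration(name): a dict with "fx", "fy", "cx", "cy" (pixels), "R" (3x3) and "t" (3): a world point X has camera coordinates R X + t. Camera axes: x right, y down, z forward; pixel columns grow to the right and rows downward; lengths in m; the calibration is good to about 2 mm. A picture is of the moment at which its call begins: read the wrist's pose just before it. calibration takes no time and is no camera call; for the wrist camera it gives the pose at the moment of the call.
- robot.close_job(): hands the job in; it is judged then, once.
The state is a dict: "time": time; "joint_positions": joint angles; "qvel": joint speeds; "joint_torque": joint torques, N m; "tool_pos": TCP position; "ee_rot": TCP orientation; "wrist_force": force on the tool from outside, world axes, zero at the start; "wrist_torque": the same for the moment, N m; "width": finger opening in m; "finger_force": force on a finger pad.
Only numpy, scipy, OpenCV 4.12 (cv2) and the standard library are available. Lean on these libraries where they do the work, as an engineer would, in place of code of your own. Each camera call takes 0.05 s, during which the arm holds its last target. There are 200 camera calls.

TASK

Put the spare three-spoke wheel away: pick it up from the bench by its rim and set it on the sloped rest, leaning flat against the slope on the two pins, and let go. Then take it again by the top of its rim, lift it and hang it with the rim over the taller of the two J-hooks, so that it hangs there freely and still when you let go. Do not drop the wheel and leave the other things on the bench where they are.

Things in the scene. Friction and masses are not known exactly. Their poses are not given: they have to be found in the camera images.
- wheel: Bare aluminium wheel, 160 mm diameter, 12 mm thick, 0.1 to 0.25 kg. Rim a flat ring 18 mm wide radially (inner diameter 124); hub 24 mm diameter; 3 spokes 9 mm wide. Origin at its centre, at half thickness; z is the axle; spokes at 0, 120, 240 degrees from x about z, so the windows' middles are at 60, 180, 300. Starts flat on the bench (origin z = 6 mm) left of the rest, any yaw. Both faces alike.
- rest: Grey fixed rest, 140 mm wide. Origin under its centre; x points to the right (world -y), give or take its yaw. Its board rises along +x at 45 degrees facing left and up. It ends 25 mm above the seated wheel's centre along the slope: the wheel's top 55 mm overhang, with finger room behind. 2 steel pins (diameter 12, 26 long, 66 mm below that centre, 55 to each side) carry and centre the wheel's edge.
- seat (a point): On the rest: where the wheel's centre is when it is seated flat on the board and on both pins, 76 mm above the bench. Its z axis stands square out of the slope (45 degrees from vertical, leaning left), its x axis points straight up the slope (right and up), y is level.
- tall_hook: Fixed steel stand of the taller J-hook. Origin on the bench under the 10 mm round post, z up. At the top an arm of 10 mm bar runs along -x (roughly toward the robot): level saddle 32 to 88 mm in front of the post, upper side 250 mm above the bench; its end, 105 mm in front of the post, turns up to 264 mm; the bend at the post is 263 mm high, nothing above it. Base plate 100 x 90 x 10 mm.
- tall_hook_saddle (a point): Middle of the tall hook's saddle, on the upper side of the bar, 60 mm in front of the post and 250 mm above the bench; axes as the body's.
- low_hook: The other, shorter J-hook stand, same form with its saddle 160 mm above the bench (highest point 174 mm); not to be used. Origin and axes as for the tall one. Both stand behind the rest; either may be the left one.
- petri: Bystander: covered petri dish, 60 mm diameter, 14 mm high; origin under its centre. Loose, behind the wheel.
- spare_objective: Bystander: microscope objective standing upright, 26 mm diameter, 46 mm high; origin under its centre. Loose, behind the wheel.
- oil_bottle: Bystander: small brown bottle, 27 mm diameter, 61 mm high; origin under its centre. Loose, right of the rest.
- cover_box: Bystander: small carton box 34 x 62 x 18 mm; origin under its centre. Loose, at the right.
- loupe: Bystander: black folding loupe 35 x 36 x 40 mm, standing open; origin under its centre. Loose, at the front right.

How it is judged:
By the outcome, as a careful person would: the job done as asked, in the order asked, and still so for the second after the job is handed in, with the robot touching nothing.
It also fails if it takes over 67 s, if anything falls off the work surface, if the arm or the gripper's body presses on something with over 40 N, if the wrist force passes 120 N, or if a joint passes its speed limit or range.

## Working session

There is one attempt and no reset: what is moved stays moved. The work goes in short steps, Python scripts to look and compute and a shell command to move; the robot and the scene stay as the last step left them, time stands still between calls to the robot, and variables do not carry over. Pictures are saved under pics/ and viewed, at most 10 in all, crops included, and the job is handed in when it is done.

```bash
mkdir -p pics
python3 - <<'E'
from bench import robot, viewer
import cv2,numpy as np
for n in("top","side"):
    cv2.imwrite(f"pics/{n}0.png",viewer.snapshot(n)[:,:,::-1])
    c=viewer.calibration(n);print(n,{k:np.round(v,4).tolist() for k,v in c.items()})
o=robot.get_obs();print({k:np.round(v,3).tolist() for k,v in o.items()}, robot.tcp_to_grasp)
E
```

```text
top {'fx': 362.1575, 'fy': 362.1575, 'cx': 314.2534, 'cy': 204.2053, 'R': [[0.0043, -0.9997, -0.0255], [-0.9847, 0.0002, -0.1743], [0.1743, 0.0259, -0.9844]], 't': [-0.1373, 0.5423, 0.989]}
side {'fx': 377.3776, 'fy': 377.3776, 'cx': 314.2137, 'cy': 195.9832, 'R': [[0.9969, -0.0775, -0.0149], [-0.0445, -0.3961, -0.9171], [0.0651, 0.9149, -0.3983]], 't': [-0.529, 0.1301, 1.1563]}
{'time': 0.1, 'joint_positions': [1.242, 0.088, 1.372, -0.0, 1.684, -0.103], 'qvel': [0.001, -0.002, -0.003, 0.001, -0.001, 0.001], 'joint_torque': [0.003, -34.125, -30.33, 0.072, 0.03, -0.0], 'tool_pos': [0.123, 0.536, 0.18], 'ee_rot': [-3.14, -0.0, 2.916], 'wrist_force': [0.2, 0.276, -0.273], 'wrist_torque': [0.036, 0.027, 0.017], 'finger_force': 0.0, 'width': 0.094} 0.0188
```

View pics/top0.png

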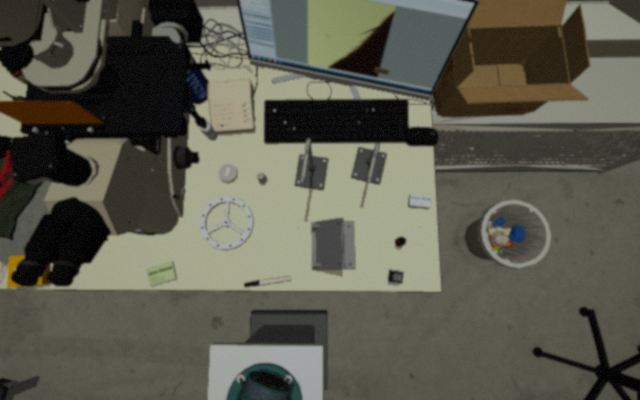

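View pics/side0.png

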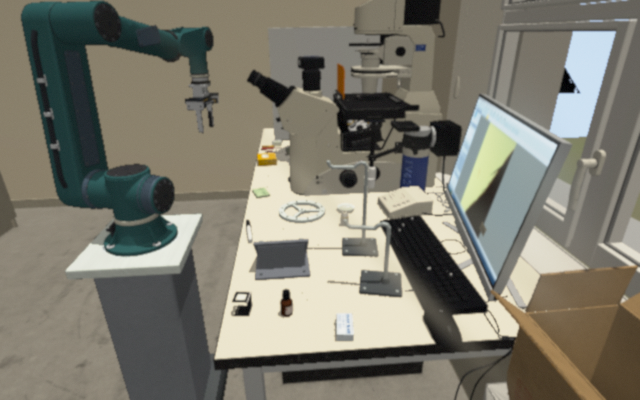

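Tall hook is the left one: its base is near (311,172) in top and its arm end near (330,165) in side. The wheel is near (227,223) in top and the rest near (333,245).

```bash
cat > h.py <<'E'
from bench import robot, viewer
import cv2,numpy as np
from scipy.spatial.transform import Rotation as Ro
def ray(n,uv,c=None):
    c=c or viewer.calibration(n); R=np.array(c["R"]);t=np.array(c["t"])
    d=R.T@np.array([(uv[0]-c["cx"])/c["fx"],(uv[1]-c["cy"])/c["fy"],1]); return -R.T@t,d
def plane(n,uv,z,c=None):
    o,d=ray(n,uv,c); return o+d*(z-o[2])/d[2]
def proj(n,X,c=None):
    c=c or viewer.calibration(n); p=np.array(c["R"])@X+np.array(c["t"]); return np.array([c["fx"]*p[0]/p[2]+c["cx"],c["fy"]*p[1]/p[2]+c["cy"]])
def two(a,ua,b,ub):
    (o,d),(p,e)=ray(a,ua),ray(b,ub); s=np.linalg.lstsq(np.c_[d,-e],p-o,rcond=None)[0]
    A,B=o+d*s[0],p+e*s[1]; return (A+B)/2,np.linalg.norm(A-B)
def show(p,R): # units from present pose to TCP p and Rotation R
    o=robot.get_obs(); R0=Ro.from_euler('xyz',o["ee_rot"])
    print("rows",np.round(R0.inv().apply(np.array(p)-o["tool_pos"])/.2,3),np.round(np.degrees((R0.inv()*R).as_rotvec())/30,3))
def log():
    o=robot.get_obs(); open("log.txt","a").write(" ".join(f"{v:.5f}" for v in [*o["joint_positions"],*o["tool_pos"],*o["ee_rot"]])+"\n"); return o
E
python3 - <<'E'
from h import *
log()
for n,uv,z in[("wheel",(227,223),.012),("petri",(228,172),.014),("obj",(262,178),.046),("restTL",(314,220),0),("restBR",(354,268),0),("baseTall",(311,172),.01),("baseLow",(369,165),.01)]: print(n,plane("top",uv,z).round(3))
print("tall bend",two("top",(308,142),"side",(367,165)))
print("tall end",two("top",(301,180),"side",(330,163)))
im=cv2.imread("pics/top0.png"); 
a=cv2.resize(im[130:290,180:420],None,fx=3.3,fy=3.3,interpolation=cv2.INTER_CUBIC);cv2.imwrite("pics/a.png",a)
E
```

```text
wheel [0.492 0.121 0.012]
petri [0.647 0.125 0.014]
obj [0.62  0.016 0.046]
restTL [ 0.503 -0.134  0.   ]
restBR [ 0.364 -0.251  0.   ]
baseTall [ 0.647 -0.125  0.01 ]
baseLow [ 0.668 -0.299  0.01 ]
tall bend (array([ 0.65894335, -0.12653647,  0.25125227]), np.float64(0.007605899655894618))
tall end (array([ 0.56470916, -0.11107959,  0.25599185]), np.float64(0.005562671658845072))
```

View pics/a.png

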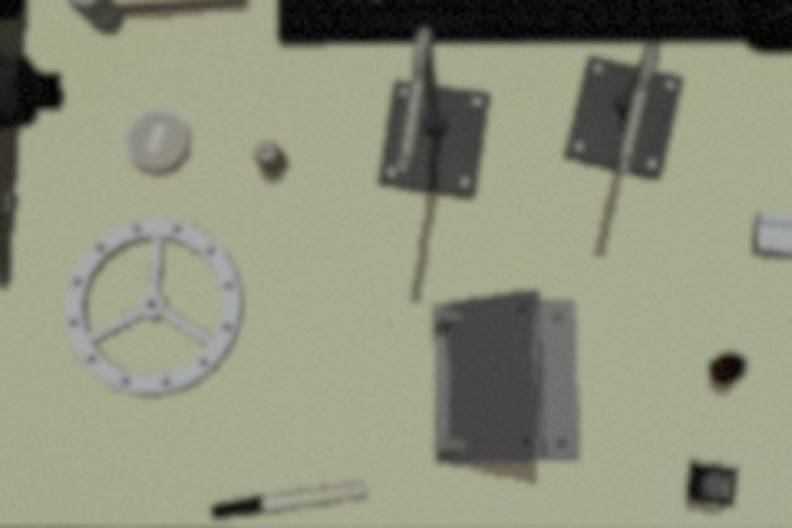

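The crop shows the wheel centre at (152,304), with one spoke tip at (158,235), so its yaw is about -5° and the window I want is near -65°. The rest board slopes between crop x 437 and 535. The tall arm runs from (423,35) to (403,165).

Run:
```python
from h import *
D=lambda yaw:Ro.from_euler('xyz',[180,0,yaw],degrees=True)
show((.2,.27,.25),D(190)); show((.43,.08,.25),D(205))
```

```text
rows [-0.673 -1.208 -0.347] [-0.004 -0.001 -0.764]
rows [-2.006 -1.877 -0.346] [-0.003 -0.002 -1.264]
```

```bash
python3 -m handwheel '[[-0.6,-1,-0.35,0,0,-0.75],[-0.6,-1,-0.35,0,0,-0.75],[-0.6,-1,-0.35,0,0,-0.75],[-0.6,-1,-0.35,0,0,-0.75],[-0.6,-1,-0.35,0,0,-0.75],[-0.6,-1,-0.35,0,0,-0.75],[-0.6,-1,-0.35,0,0,-0.75],[-0.6,-1,-0.35,0,0,-0.75]]' -0.15
python3 - <<'E'
from h import *
log()
D=lambda yaw:Ro.from_euler('xyz',[180,0,yaw],degrees=True)
show((.43,.08,.25),D(205))
E
```

```text
time: 0.77
tool_pos: [0.1959, 0.3137, 0.252]
ee_rot: [3.139, 0.002, -2.978]
wrist_force: [-0.8, 0.1, -0.3]
width: 0.0541
finger_force: 0.0
rows [-0.964 -1.344  0.009] [ 0.004  0.004 -0.521]
```

```bash
python3 -m handwheel '[[-0.7,-0.95,0,0,0,-0.52],[-0.7,-0.95,0,0,0,-0.52],[-0.7,-0.95,0,0,0,-0.52],[-0.7,-0.95,0,0,0,-0.52],[-0.7,-0.95,0,0,0,-0.52],[-0.7,-0.95,0,0,0,-0.52],[-0.7,-0.95,0,0,0,-0.52],[-0.7,-0.95,0,0,0,-0.52]]'
python3 - <<'E'
from h import *
log()
D=lambda yaw:Ro.from_euler('xyz',[180,0,yaw],degrees=True)
show((.43,.08,.25),D(205))
E
```

```text
time: 1.43
tool_pos: [0.366, 0.1495, 0.2494]
ee_rot: [3.14, -0.004, -2.706]
wrist_force: [-0.9, 0.0, 0.2]
width: 0.054
finger_force: 0.0
rows [-0.143 -0.45  -0.004] [ 0.002 -0.007 -0.001]
```

```bash
python3 -m handwheel '[[-0.14,-0.45,0,0,0,0],[-0.14,-0.45,0,0,0,0],[-0.14,-0.45,0,0,0,0],[-0.14,-0.45,0,0,0,0],[-0.14,-0.45,0,0,0,0]]'
python3 - <<'E'
from h import *
log()
cv2.imwrite("pics/w1.png",viewer.snapshot("wrist")[:,:,::-1])
c=viewer.calibration("wrist"); print(proj("wrist",np.array([.492,.121,.012]),c), -np.array(c["R"]).T@c["t"])
import pickle;pickle.dump(c,open("w1.pkl","wb"))
E
```

```text
time: 1.85
tool_pos: [0.4277, 0.0825, 0.2507]
ee_rot: [3.139, -0.001, -2.701]
wrist_force: [-0.1, 0.2, 0.6]
width: 0.0543
finger_force: 0.0
[320.05412633 219.23494365] [0.36617583 0.05253355 0.45461311]
```

View pics/w1.png

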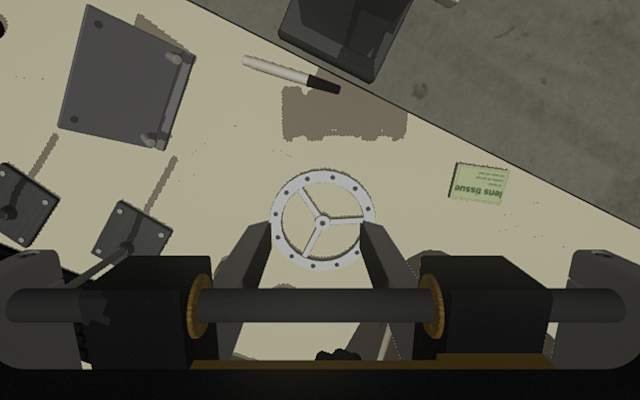

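The wrist view shows the wheel hub at about (321,221), the pin tips at about (175,60) and (150,140), and the board's top corners at about (90,5) and (59,127).

Run:
```python
from h import *
import pickle; c=pickle.load(open("w1.pkl","rb"))
im=cv2.imread("pics/w1.png")
# rectify z=.012 plane around wheel, 0.5 mm/px, X right=world x, Y down=world y
g=np.array([[proj("wrist",np.array([.392+.0005*i,.021+.0005*j,.012]),c) for i in range(401)] for j in range(401)],np.float32)
r=cv2.remap(im,g[...,0],g[...,1],cv2.INTER_LINEAR); b=r[...,0].astype(int); m=((r.max(2)-r.min(2)).astype(int)<25)&(r.max(2)>130)
cs,_=cv2.findContours(m.astype(np.uint8),0,1); k=max(cs,key=cv2.contourArea); (u,v),rad=cv2.minEnclosingCircle(k)
e=cv2.fitEllipse(cv2.convexHull(k)); print("circ",u,v,rad,"ell",e)
cx,cy=e[0]; print("centre",.392+.0005*cx,.021+.0005*cy)
th=np.radians(np.arange(0,120,1)); 
s=[sum(m[int(round(cy+q*np.sin(t+o))),int(round(cx+q*np.cos(t+o)))] for o in(0,2.0944,4.18879) for q in range(50,100,4)) for t in th]
z=np.sum(np.array(s)**2*np.exp(3j*th));print("spoke angle",np.degrees(np.angle(z))/3,max(s),int(np.argmax(s)))
A=plane("wrist",(175,60),.0435,c);B=plane("wrist",(150,140),.0435,c);print("pins",A,B,np.linalg.norm(A-B))
A2=plane("wrist",(90,5),.0894,c);B2=plane("wrist",(59,127),.0894,c);print("edge",A2,B2,np.linalg.norm(A2-B2))
cv2.imwrite("pics/b.png",cv2.resize(im[0:260,0:200],None,fx=3,fy=3,interpolation=cv2.INTER_CUBIC)[:600])
```

```text
circ 228.12872314453125 183.30735778808594 194.3365936279297 ell ((217.40841674804688, 192.15122985839844), (312.2633056640625, 384.6356201171875), 24.38924789428711)
centre 0.5007042083740234 0.11707561492919923
spoke angle -0.6620716674378243 15 3
pins [ 0.37385252 -0.13369225  0.0435    ] [ 0.47990768 -0.13099983  0.0435    ] 0.10608933484511592
edge [ 0.36007042 -0.21149784  0.0894    ] [ 0.49764405 -0.2093755   0.0894    ] 0.13759000296261462
```

View pics/b.png

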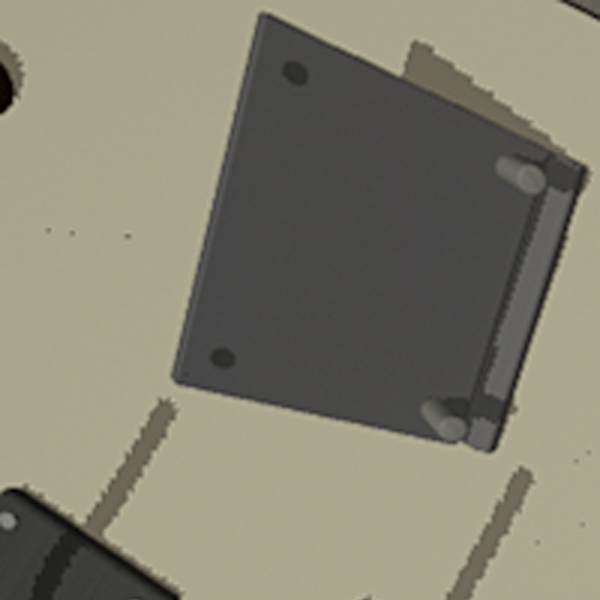

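The crop gives pin tips at (177,59) and (150.7,142.3), and top corners at (87.7,4.3) and (59,127). The gripper fingers spoiled the wheel mask, so I'll refit it with Hough.

Run:
```python
from h import *
import pickle; c=pickle.load(open("w1.pkl","rb"))
im=cv2.imread("pics/w1.png")
g=np.array([[proj("wrist",np.array([.392+.0005*i,.021+.0005*j,.012]),c) for i in range(401)] for j in range(401)],np.float32)
r=cv2.remap(im,g[...,0],g[...,1],cv2.INTER_LINEAR); m=((r.max(2)-r.min(2)).astype(int)<25)&(r.max(2)>165)
h=cv2.HoughCircles((m*255).astype(np.uint8),cv2.HOUGH_GRADIENT_ALT,1,50,param1=200,param2=.3,minRadius=115,maxRadius=170)
print(h)
for x,y,q in h.reshape(-1,3)[:3]: print(.392+.0005*x,.021+.0005*y,q/2)
cx,cy=h.reshape(-1,3)[0][:2]
th=np.radians(np.arange(0,360,1)); 
s=np.array([sum(m[int(round(cy+q*np.sin(t))),int(round(cx+q*np.cos(t)))] for q in range(60,105,3)) for t in th]);print(np.where(s>8)[0])
A=plane("wrist",(177,59),.0435,c);B=plane("wrist",(150.7,142.3),.0435,c);print("pins",A,B,np.linalg.norm(A-B))
A2=plane("wrist",(87.7,4.3),.0894,c);B2=plane("wrist",(59,127),.0894,c);print("edge",A2,B2,np.linalg.norm(A2-B2))
d=(B-A)/np.linalg.norm(B-A);l=np.array([-d[1],d[0],0]);print("yaw",np.degrees(np.arctan2(d[1],d[0])),"seat xy",(A+B)/2-.0608*l,(A2+B2)/2+.0219*l)
cv2.imwrite("pics/c.png",np.hstack([r,cv2.merge([m.astype(np.uint8)*255]*3)])[:,:,:])
```

```text
[[[215.      213.      157.7937 ]
  [215.      213.      125.32616]]]
0.49949998 0.12750001 78.89685
0.49949998 0.12750001 62.66308
[  0 121 122 123 124 125 126 127 128 129 231 232 233 234 235 236 237 238
 239 353 354 355 356 357 358 359]
pins [ 0.37171611 -0.13184947  0.0435    ] [ 0.48235351 -0.12924378  0.0435    ] 0.11066808208803597
edge [ 0.36045921 -0.21386122  0.0894    ] [ 0.49764405 -0.2093755   0.0894    ] 0.13725816125259338
yaw 1.3491617908789248 seat xy [ 0.42846636 -0.19132977  0.0435    ] [ 0.42853599 -0.18972443  0.0894    ]
```

Run:
```python
from h import *
import pickle; c=pickle.load(open("w1.pkl","rb"))
im=cv2.imread("pics/w1.png")
for uv in [(321,221),(321,168.5),(323,271)]: print(plane("wrist",uv,.012,c))
print(proj("wrist",np.array([.4995,.1275,.012]),c))
a=cv2.resize(im[160:280,250:400],None,fx=5,fy=5,interpolation=cv2.INTER_CUBIC); cv2.imwrite("pics/d.png",a)
```

```text
[0.49389332 0.12347011 0.012     ]
[0.42253034 0.08937327 0.012     ]
[0.56629771 0.16151659 0.012     ]
[321.81236438 225.31181506]
```

View pics/d.png

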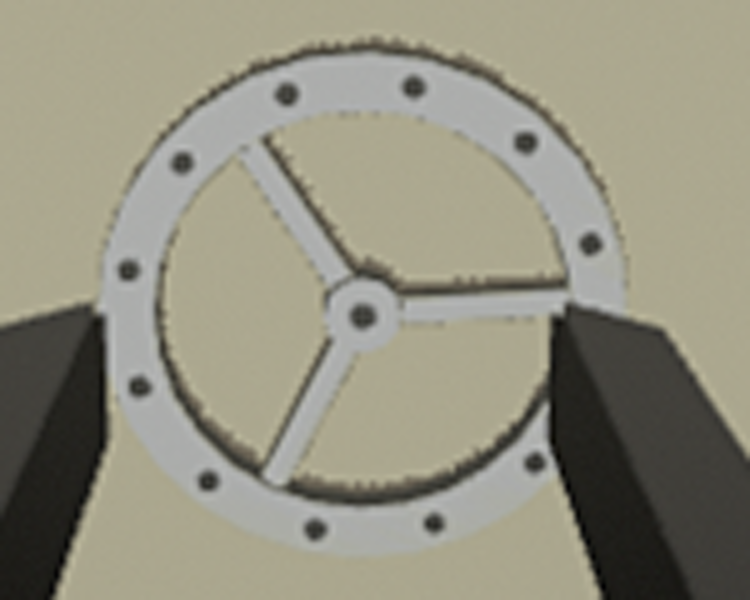

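The hub hole is at (322.6,223.2). Eleven bolt holes are clear, so I'll fit the circle through those.

```bash
python3 - <<'E'
from h import *
import pickle; c=pickle.load(open("w1.pkl","rb"))
f=lambda x,y:plane("wrist",(250+x/5-.4,160+y/5-.4),.012,c)[:2]
P=np.array([f(*q) for q in[(288,94),(414,87),(526,142),(591,244),(535,462),(434,523),(316,529),(208,481),(140,387),(129,270),(182,162)]])
s=np.linalg.lstsq(np.c_[2*P,np.ones(len(P))],(P**2).sum(1),rcond=None)[0];C=s[:2];print(C,np.sqrt(s[2]+C@C),np.linalg.norm(P-C,axis=1).round(4))
print("bolt ang mod30",(np.degrees(np.arctan2(*(P-C).T[::-1]))%30).round(1))
print("hub",f(363,316)); print([np.degrees(np.arctan2(*(f(*q)-C)[::-1])).round(1) for q in[(255,145),(568,300),(276,480)]])
for z,n in((.012,"top"),): print(plane("top",(180+152/3.3,130+304/3.3),z))
E
cat log.txt
```

```text
[0.4956679  0.12622723] 0.07105596969577602 [0.0709 0.071  0.0712 0.0711 0.071  0.0711 0.0709 0.0713 0.071  0.071
 0.0711]
bolt ang mod30 [13.3 13.5 13.7 13.6 13.7 13.7 13.8 13.7 13.8 13.6 13.6]
hub [0.49567925 0.12631516]
[np.float64(-123.5), np.float64(119.9), np.float64(-1.2)]
[0.49502205 0.12430717 0.012     ]
1.24193 0.08786 1.37206 -0.00001 1.68358 -0.10313 0.12296 0.53554 0.18025 -3.13969 -0.00019 2.91585
0.85842 -0.32435 1.60069 0.00044 1.86239 -0.87582 0.19595 0.31371 0.25204 3.13943 0.00194 -2.97802
0.24377 -0.26056 1.55842 0.00045 1.84777 -1.76263 0.36599 0.14952 0.24937 3.14039 -0.00389 -2.70586
0.05886 -0.17069 1.48297 0.00159 1.83153 -1.95236 0.42773 0.08248 0.25066 3.13935 -0.00148 -2.70076
```

Run:
```python
from h import *
L=np.loadtxt("log.txt")
for r in L: print((Ro.from_euler('ZYZYZ',[r[0],r[1]+r[2],r[3],r[4],r[5]+np.pi/2]).inv()*Ro.from_euler('xyz',r[9:])).magnitude().round(4), np.arctan2(r[7],r[6])-r[0], np.hypot(r[6],r[7])*np.sin(np.arctan2(r[7],r[6])-r[0]))
n=np.array([0,.7071,.7071]);u=np.array([0,-.7071,.7071]);W=Ro.from_euler('z',1.3,degrees=True)
def F(z,y): return W*Ro.from_matrix(np.c_[np.cross(y,z),y,z])
for nm,z,y in(("seat",-n,u),("regrasp",-u,n),("hang",np.array([0,0,-1.]),np.array([1.,0,0]))):
  for sg in(1,-1):
    for q1 in(-.5,-.3,-.1):
      for s in(1.1,1.4):
        R=Ro.from_euler('ZY',[q1,s]).inv()*F(z,sg*y); e=R.as_euler('ZYZ')-[0,0,np.pi/2]; print(nm,sg,q1,s,e.round(2))
```

```text
Traceback (most recent call last):
  File "scipy/spatial/transform/_rotation.pyx", line 1413, in scipy.spatial.transform._rotation.Rotation.from_euler
ValueError: Expected axis specification to be a non-empty string of upto 3 characters, got ZYZYZ
```

Run:
```python
from h import *
L=np.loadtxt("log.txt")
for r in L: print((( Ro.from_euler('ZYZ',[r[0],r[1]+r[2],r[3]])*Ro.from_euler('YZ',[r[4],r[5]+np.pi/2])).inv()*Ro.from_euler('xyz',r[9:])).magnitude().round(4), (np.hypot(r[6],r[7])*np.sin(np.arctan2(r[7],r[6])-r[0])).round(4))
n=np.array([0,.7071,.7071]);u=np.array([0,-.7071,.7071]);W=Ro.from_euler('z',1.3,degrees=True)
def F(z,y): return W*Ro.from_matrix(np.c_[np.cross(y,z),y,z])
for nm,z,y in(("seat",-n,u),("regrasp",-u,n),("hang",np.array([0,0,-1.]),np.array([1.,0,0]))):
  for sg in(1,-1):
    for q1,s in((-.5,1.1),(-.2,1.1),(-.5,1.5),(-.2,1.5)):
        R=Ro.from_euler('ZY',[q1,s]).inv()*F(z,sg*y); e=R.as_euler('ZYZ')-[0,0,np.pi/2]; print(nm,sg,q1,s,e.round(2))
```

```text
Traceback (most recent call last):
AttributeError: 'float' object has no attribute 'round'
```

Run:
```python
from h import *
L=np.loadtxt("log.txt")
for r in L: print((( Ro.from_euler('ZYZ',[r[0],r[1]+r[2],r[3]])*Ro.from_euler('YZ',[r[4],r[5]+np.pi/2])).inv()*Ro.from_euler('xyz',r[9:])).magnitude(), np.hypot(r[6],r[7])*np.sin(np.arctan2(r[7],r[6])-r[0]))
n=np.array([0,.7071,.7071]);u=np.array([0,-.7071,.7071]);W=Ro.from_euler('z',1.3,degrees=True)
def F(z,y): return W*Ro.from_matrix(np.c_[np.cross(y,z),y,z])
for nm,z,y in(("seat",-n,u),("regrasp",-u,n),("hang",np.array([0,0,-1.]),np.array([1.,0,0]))):
  for sg in(1,-1):
    for q1,s in((-.5,1.1),(-.2,1.1),(-.5,1.5),(-.2,1.5)):
        R=Ro.from_euler('ZY',[q1,s]).inv()*F(z,sg*y); e=R.as_euler('ZYZ')-[0,0,np.pi/2]; print(nm,sg,q1,s,e.round(2))
```

```text
7.570342107779274e-06 0.05659306160424031
1.3099894251727723e-05 0.05675446647950355
1.2796335343061004e-05 0.05676303374978777
1.0884435367326013e-05 0.057175512111980055
seat 1 -0.5 1.1 [-0.66  1.58  0.88]
seat 1 -0.2 1.1 [-0.78  1.75  1.08]
seat 1 -0.5 1.5 [-0.7   1.26  1.14]
seat 1 -0.2 1.5 [-0.77  1.46  1.36]
seat -1 -0.5 1.1 [-0.66  1.58 -2.26]
seat -1 -0.2 1.1 [-0.78  1.75 -2.06]
seat -1 -0.5 1.5 [-0.7   1.26 -2.01]
seat -1 -0.2 1.5 [-0.77  1.46 -1.78]
regrasp 1 -0.5 1.1 [ 0.92  2.26 -1.56]
regrasp 1 -0.2 1.1 [ 0.89  2.05 -1.36]
regrasp 1 -0.5 1.5 [ 0.73  1.98 -1.91]
regrasp 1 -0.2 1.5 [ 0.78  1.78 -1.68]
regrasp -1 -0.5 1.1 [ 0.92  2.26 -4.7 ]
regrasp -1 -0.2 1.1 [ 0.89  2.05 -4.51]
regrasp -1 -0.5 1.5 [0.73 1.98 1.23]
regrasp -1 -0.2 1.5 [0.78 1.78 1.46]
hang 1 -0.5 1.1 [ 0.    2.04 -0.52]
hang 1 -0.2 1.1 [ 0.    2.04 -0.22]
hang 1 -0.5 1.5 [-0.    1.64 -0.52]
hang 1 -0.2 1.5 [ 0.    1.64 -0.22]
hang -1 -0.5 1.1 [ 0.    2.04 -3.66]
hang -1 -0.2 1.1 [ 0.    2.04 -3.36]
hang -1 -0.5 1.5 [-0.    1.64 -3.66]
hang -1 -0.2 1.5 [ 0.    1.64 -3.36]
```

Run:
```python
from h import *
show((.5297,.0639,.07),Ro.from_euler('xyz',[180,0,208.6],degrees=True))
```

```text
rows [-0.422 -0.305  0.904] [ 0.003 -0.001 -0.11 ]
```

```bash
python3 -m handwheel '[[-0.42,-0.305,0.3,0,0,-0.11],[-0.42,-0.305,0.3,0,0,-0.11],[-0.42,-0.305,0.3,0,0,-0.11],[-0.42,-0.305,0.9,0,0,-0.11],[-0.42,-0.305,0.9,0,0,-0.11],[-0.42,-0.305,0.9,0,0,-0.11],[-0.42,-0.305,0.9,0,0,-0.11],[-0.42,-0.305,0.9,0,0,-0.11],[-0.42,-0.305,0.9,0,0,-0.11]]'
python3 - <<'E'
from h import *
log();show((.5297,.0639,.003),Ro.from_euler('xyz',[180,0,208.6],degrees=True))
E
```

```text
time: 2.65
tool_pos: [0.5318, 0.0625, 0.0743]
ee_rot: [-3.14, 0.004, -2.643]
wrist_force: [0.0, 0.3, -0.0]
width: 0.0541
finger_force: 0.0
rows [0.007 0.012 0.356] [-0.003  0.008 -0.001]
```

```bash
python3 -m handwheel '[[0.007,0.01,0.2,0,0,0],[0.007,0.01,0.3,0,0,0],[0.007,0.01,0.34,0,0,0],[0.007,0.01,0.345,0,0,0],[0.007,0.01,0.345,0,0,0],[0.007,0.01,0.345,0,0,0]]'
python3 - <<'E'
from h import *
log();show((.5297,.0639,.003),Ro.from_euler('xyz',[180,0,208.6],degrees=True))
E
```

```text
time: 3.15
tool_pos: [0.5308, 0.0624, 0.0054]
ee_rot: [-3.139, 0.005, -2.645]
wrist_force: [-0.1, 0.1, 0.8]
width: 0.054
finger_force: 0.0
rows [0.001 0.009 0.012] [-0.005  0.01  -0.004]
```

```bash
python3 -m handwheel '[[0,0.008,0.01,0,0,0],[0,0.008,0.01,0,0,0]]'; python3 -m handwheel '[[0,0,0,0,0,0],[0,0,0,0,0,0],[0,0,0,0,0,0],[0,0,0,0,0,0],[0,0,0,0,0,0],[0,0,0,0,0,0]]' 1;  python3 - <<'E'
from h import *
o=log();print(o["finger_force"],o["joint_positions"])
cv2.imwrite("pics/w2.png",viewer.snapshot("wrist")[:,:,::-1])
E
```

```text
time: 3.32
tool_pos: [0.5286, 0.0639, 0.0018]
ee_rot: [-3.141, 0.003, -2.645]
wrist_force: [0.8, -0.2, -0.6]
width: 0.0543
finger_force: 0.0
time: 3.82
tool_pos: [0.5276, 0.0636, 0.0002]
ee_rot: [3.141, -0.0, -2.645]
wrist_force: [-0.8, 0.4, -0.7]
width: 0.0176
finger_force: 0.0
0.0 [ 1.31954872e-02  1.54341290e-01  1.66642696e+00  1.04841836e-04
  1.32089473e+00 -2.05432742e+00]
```

```bash
python3 -m handwheel '[[0,0,-0.01,0,0,0],[0,0,-0.01,0,0,0],[0,0,-0.01,0,0,0],[0,0,-0.01,0,0,0]]' 1
```

```text
time: 4.2
tool_pos: [0.5277, 0.0636, 0.0024]
ee_rot: [-3.142, 0.0, -2.645]
wrist_force: [-0.4, 0.6, -0.9]
width: 0.0009
finger_force: 0.0
```

View pics/w2.png

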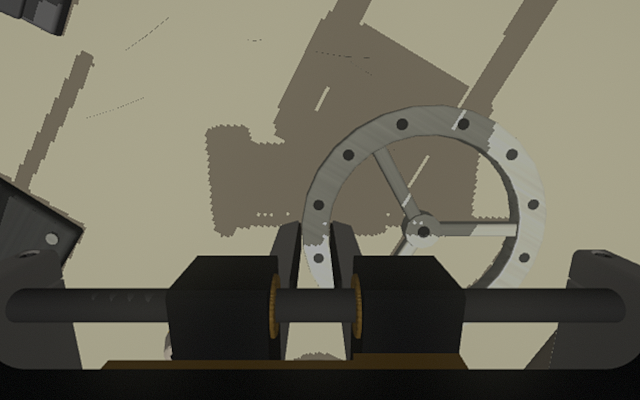

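Run:
```python
from h import *
import pickle
c=viewer.calibration("wrist");im=viewer.snapshot("wrist")[:,:,::-1].copy();cv2.imwrite("pics/w3.png",im);pickle.dump(c,open("w3.pkl","wb"))
o=robot.get_obs();print(o["tool_pos"],o["width"],proj("wrist",np.array(o["tool_pos"]),c))
print(proj("wrist",np.array([.4957,.1262,.012]),c),"now",plane("wrist",(423,232),.012,c))
```

```text
[0.52759636 0.06362857 0.00232593] 0.0005199876375814561 [316.08645725 222.81008953]
[422.52213017 230.0198146 ] now [0.49671271 0.12723612 0.012     ]
```

View pics/w3.png

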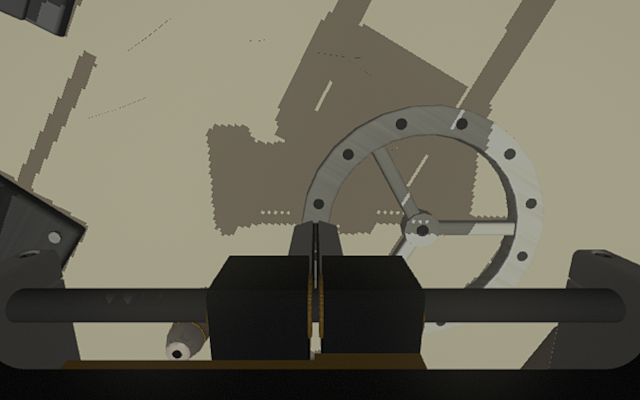

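Run:
```python
from h import *
import pickle; c=pickle.load(open("w3.pkl","rb"))
for z in(0,.012,.024):
  P=np.array([plane("wrist",q,z,c)[:2] for q in[(318.5,203.5),(348,154),(401,124),(462,119.5),(510,154),(531,203),(522,256)]])
  s=np.linalg.lstsq(np.c_[2*P,np.ones(len(P))],(P**2).sum(1),rcond=None)[0];C=s[:2];print(z,C,np.sqrt(s[2]+C@C))
print(c["fx"],c["t"],-np.array(c["R"]).T@c["t"])
a=cv2.imread("pics/w2.png");b=cv2.imread("pics/w3.png")
cv2.imwrite("pics/e.png",np.hstack([cv2.resize(q[190:310,250:380],None,fx=3,fy=3,interpolation=cv2.INTER_CUBIC) for q in(a,b)]))
```

```text
0 [0.49653857 0.13193978] 0.07518775112432795
0.012 [0.49485552 0.12601971] 0.0708049496188568
0.024 [0.49317246 0.12009964] 0.06642214811338079
310.6142482492164 [ 0.19595258 -0.46228254  0.09955198] [0.46766546 0.03037996 0.20586217]
```

View pics/e.png

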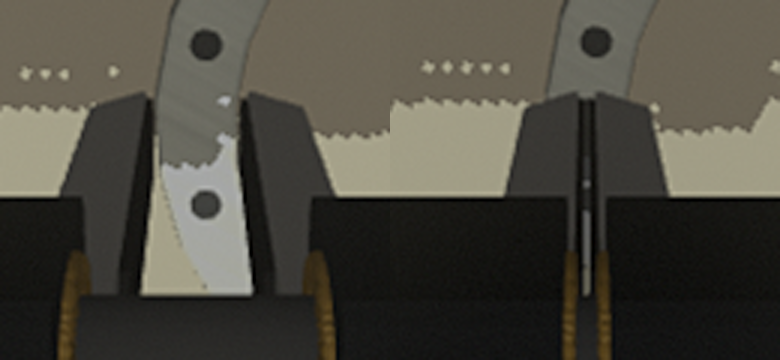

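w3 and e show the fingers fully shut at (316,222) in front of the rim and the wheel not moved. They closed without contact, so I'll find the true tip height by touch.

```bash
python3 -m handwheel '[[0,0,0.01,0,0,0],[0,0,0.01,0,0,0],[0,0,0.01,0,0,0]]';python3 -m handwheel '[[0,0,0.01,0,0,0],[0,0,0.01,0,0,0],[0,0,0.01,0,0,0]]' | grep -E "pos|force"; python3 -m handwheel '[[0,0,0.01,0,0,0],[0,0,0.01,0,0,0],[0,0,0.01,0,0,0]]'| grep -E "pos|force"
```

```text
time: 4.5
tool_pos: [0.5274, 0.0636, -0.0]
ee_rot: [3.141, -0.0, -2.645]
wrist_force: [-0.5, -0.2, -0.5]
width: 0.0004
finger_force: 0.0
tool_pos: [0.5274, 0.0636, -0.0019]
wrist_force: [0.2, 0.7, 0.1]
finger_force: 0.0
tool_pos: [0.5275, 0.0636, -0.0039]
wrist_force: [0.2, -0.1, -0.0]
finger_force: 0.0
```

```bash
for i in 1 2 3 4; do python3 -m handwheel '[[0,0,0.01,0,0,0],[0,0,0.01,0,0,0],[0,0,0.01,0,0,0]]'| grep -E "pos|wrist_force"; done
```

```text
tool_pos: [0.5274, 0.0636, -0.0059]
wrist_force: [0.0, -0.2, -0.1]
tool_pos: [0.5274, 0.0636, -0.0079]
wrist_force: [0.2, -0.6, -0.3]
tool_pos: [0.5274, 0.0636, -0.0099]
wrist_force: [-0.7, 0.7, -0.5]
tool_pos: [0.5275, 0.0636, -0.0118]
wrist_force: [-0.4, 0.3, -0.8]
```

Run:
```python
from h import *
import pickle
c=viewer.calibration("wrist");im=viewer.snapshot("wrist")[:,:,::-1].copy();cv2.imwrite("pics/w4.png",im);pickle.dump(c,open("w4.pkl","wb"))
o=robot.get_obs();print(o["tool_pos"],o["width"],proj("wrist",np.array(o["tool_pos"]),c), -np.array(c["R"]).T@c["t"])
for k in range(12):
  a=np.radians(13.6+30*k); X=np.array([.4957+.071*np.cos(a),.1262+.071*np.sin(a),.012])
  for n,cc,i in(("w3",pickle.load(open("w3.pkl","rb")),cv2.imread("pics/w3.png")),("w4",c,im)):
    u,v=proj("wrist",X,cc); 
    if 20<u<620 and 20<v<245:
      g=cv2.GaussianBlur(cv2.cvtColor(i,cv2.COLOR_BGR2GRAY),(0,0),2)[int(v)-10:int(v)+11,int(u)-10:int(u)+11]; y,x=np.unravel_index(g.argmin(),g.shape)
      print(k,n,round(u),round(v),"found",int(u)-10+x,int(v)-10+y,g.min())
g=cv2.cvtColor(im,cv2.COLOR_BGR2GRAY)
print(g[190:262:4,296:340:3])
```

```text
[ 0.5275122   0.06363118 -0.01176204] 0.000593995355172669 [316.07033349 222.88282192] [0.46761325 0.03037943 0.19172401]
4 w3 531 203 found 530 203 66
4 w4 547 209 found 546 209 66
5 w3 510 153 found 509 153 66
5 w4 524 156 found 524 156 66
6 w3 462 123 found 462 123 45
6 w4 473 124 found 473 123 46
7 w3 401 123 found 400 123 44
7 w4 408 124 found 408 124 44
8 w3 348 154 found 348 154 44
8 w4 351 157 found 350 156 45
9 w3 319 203 found 318 203 43
9 w4 319 210 found 318 210 43
[[102 100 101 101 101  83 109 108 108 107 107 107 105 107 108]
 [101 101 101 102  56 108 110 108 107 108 108 106 106 104 104]
 [101 101 100  95  99 110 108 109 109 107 106 108 106 105  93]
 [101 100 100  79 106 107 109 110 108 106 107 107 104 105  98]
 [100 101 102  72 106 107  86  39  38  98 107 107 107  88 100]
 [100 100 103 100 107 107  38  41  42  34 107 108 102 103 101]
 [100 101  93 107 107 107  86  36  34  99 107 104  94 100 102]
 [102 101  79 106 107 106 108 106 109 105 104 104  81 101 100]
 [102 103  70  75  52  53  90  82  54  58  83 109 104 101 100]
 [ 53  55  57  57  57  61  29  18  58  55  57  56  56  53 102]
 [ 55  58  57  57  56  60  29  16  58  56  57  58  57  55  99]
 [ 57  57  57  56  55  55  27  16  58  57  57  57  56  56  77]
 [ 56  58  57  57  56  55  28  14  57  55  57  57  56  57  54]
 [ 57  56  56  56  57  53  27  17  59  56  56  56  56  55  55]
 [ 58  56  57  56  56  52  27  16  58  55  57  56  56  55  56]
 [ 56  57  54  57  54  48  36  16  59  56  55  56  57  56  56]
 [ 59  59  59  59  57  48  40  12  58  59  59  59  59  60  59]
 [ 21  20  20  19  20  49  60   5  61  18  20  16  19  18  20]]
```

Run:
```python
from h import *
im=viewer.snapshot("side")[:,:,::-1].copy();cv2.imwrite("pics/s1.png",im)
tp=viewer.snapshot("top")[:,:,::-1].copy();cv2.imwrite("pics/t1.png",tp)
o=robot.get_obs();p=np.array(o["tool_pos"]);print(o["time"])
out=[]
for n,i in(("side",im),("top",tp)):
  u,v=proj(n,p); x,y=int(u)-50,int(v)-70; a=cv2.resize(i[y:y+110,x:x+100],None,fx=4,fy=4,interpolation=cv2.INTER_CUBIC)
  for h,col in((0,(0,0,255)),(.024,(0,255,0)),(.1,(255,0,0))):
    q=(proj(n,p+[0,0,h])-[x,y])*4; cv2.circle(a,tuple(int(t) for t in q),3,col,-1); print(n,h,q.round())
  out.append(a)
cv2.imwrite("pics/f.png",np.hstack(out))
```

```text
6.15
side 0 [203. 283.]
side 0.024 [203. 257.]
side 0.1 [201. 173.]
top 0 [202. 282.]
top 0.024 [196. 277.]
top 0.1 [173. 260.]
```

View pics/f.png

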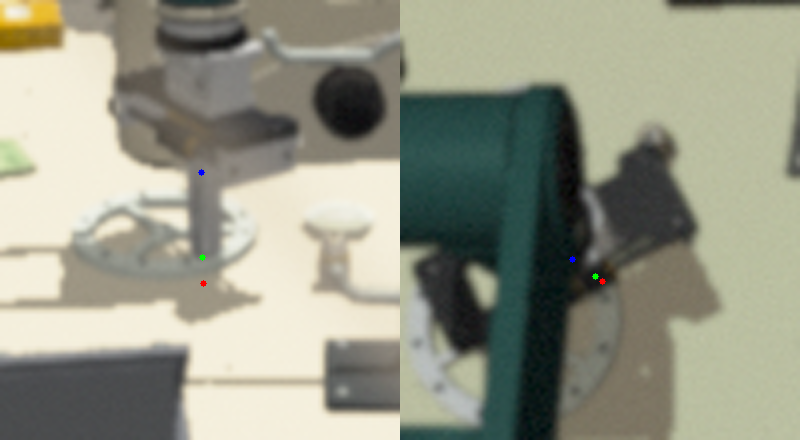

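The side crop shows the finger ends at about (203,255), some 25 mm above where the reported TCP projects (203,283). So the true tips sit about 25 mm behind the reported TCP. I'll keep probing gently for the exact offset.

```bash
for i in 1 2 3; do python3 -m handwheel '[[0,0,0.006,0,0,0],[0,0,0.006,0,0,0]]'| grep -E "pos|wrist_force"; done
python3 - <<'E'
from h import *
import pickle;c=pickle.load(open("w4.pkl","rb"))
p=np.array([.5275,.0636,-.0118])
R=Ro.from_euler('xyz',[180,0,208.5],degrees=True)
for dx in(-.008,0,.008):
  for h in(0,.012,.026): print(dx,h,proj("wrist",p+R.apply([dx,0,-h]),c).round(1))
E
```

```text
tool_pos: [0.5277, 0.0636, -0.0119]
wrist_force: [-1.7, 0.2, 4.7]
tool_pos: [0.5277, 0.0636, -0.012]
wrist_force: [-3.8, 0.4, 10.2]
tool_pos: [0.5277, 0.0636, -0.012]
wrist_force: [-7.4, -0.6, 15.8]
-0.008 0 [316.  233.8]
-0.008 0.012 [316.1 240.3]
-0.008 0.026 [316.2 248.8]
0 0 [316.  222.8]
0 0.012 [316.1 228.7]
0 0.026 [316.2 236.5]
0.008 0 [316.  211.7]
0.008 0.012 [316.1 217. ]
0.008 0.026 [316.2 224. ]
```

Contact at a reported z of -0.012, which is on the rim top at 0.012. So the true tip is 24 mm behind the reported TCP along the tool, and the wrist view agrees. I'll lift, open, and go down to a reported -0.0215.

```bash
sed -i 's/^def log/def tip(p,R): show(np.array(p)+R.apply([0,0,.024]),R) # true tip\ndef log/' h.py
python3 -m handwheel '[[-0.009,-0.004,-0.12,0,0,0],[-0.009,-0.004,-0.12,0,0,0],[-0.009,-0.004,-0.12,0,0,0],[-0.009,-0.004,-0.12,0,0,0],[-0.009,-0.004,-0.12,0,0,0],[-0.009,-0.004,-0.12,0,0,0],[-0.009,-0.004,-0.12,0,0,0],[-0.009,-0.004,-0.12,0,0,0],[-0.009,-0.004,-0.12,0,0,0],[-0.009,-0.004,-0.12,0,0,0]]' -0.15 | grep -E "pos|force|width"
python3 - <<'E'
from h import *
tip((.5297,.0639,.0025),Ro.from_euler('xyz',[180,0,208.6],degrees=True))
E
```

```text
tool_pos: [0.5294, 0.0638, 0.0084]
wrist_force: [-0.3, -0.3, -0.7]
width: 0.0539
finger_force: 0.0
rows [-0.002 -0.     0.15 ] [ 0.    -0.001 -0.005]
```

```bash
python3 -m handwheel '[[0,0,0.08,0,0,0],[0,0,0.13,0,0,0],[0,0,0.15,0,0,0],[0,0,0.15,0,0,0],[0,0,0.15,0,0,0]]' | grep -E "pos|force|width"
python3 -m handwheel '[[0,0,0,0,0,0],[0,0,0,0,0,0],[0,0,0,0,0,0],[0,0,0,0,0,0],[0,0,0,0,0,0],[0,0,0,0,0,0],[0,0,0,0,0,0],[0,0,0,0,0,0]]' 1
```

```text
tool_pos: [0.5293, 0.0638, -0.0216]
wrist_force: [-0.1, 1.0, 0.1]
width: 0.0541
finger_force: 0.0
time: 8.57
tool_pos: [0.5295, 0.0641, -0.0212]
ee_rot: [3.141, 0.0, -2.645]
wrist_force: [0.1, 1.4, 1.9]
width: 0.0164
finger_force: 30.0
```

```bash
cat >> h.py <<'E'
S=np.array([.4285,-.1905,.076]); W=Ro.from_euler('z',1.3,degrees=True)
n=W.apply([0,.70711,.70711]);u=W.apply([0,-.70711,.70711])
def fr(z,y): return Ro.from_matrix(np.c_[np.cross(y,z),y,z])
Rs=fr(-n,-u)
def seatp(dn,du): show(S+n*dn+u*du+.071*u-.0272*n,Rs)
E
python3 -m handwheel '[[0,0,-0.1,0,0,0],[0,0,-0.25,0,0,0],[0,0,-0.45,0,0,0],[0,0,-0.65,0,0,0],[0,0,-0.85,0,0,0],[0.2,0,-0.9,0,0,0],[0.3,0,-0.9,0,0,0],[0.3,0,-0.9,0,0,0],[0.3,0,-0.9,0,0,0]]' | grep -E "pos|force|width|rot"
python3 - <<'E'
from h import *
log();seatp(.08,.02)
E
```

```text
tool_pos: [0.4763, 0.0347, 0.1585]
ee_rot: [-3.141, 0.0, -2.646]
wrist_force: [0.5, -0.7, -2.7]
width: 0.0156
finger_force: 30.0
rows [ 0.807 -0.997 -0.096] [1.471 0.355 0.856]
```

```bash
python3 -m handwheel '[[0.1,-0.1,-0.2,0.2,0.05,0.1],[0.2,-0.25,-0.25,0.4,0.1,0.22],[0.3,-0.4,-0.25,0.6,0.14,0.34],[0.4,-0.5,-0.25,0.74,0.18,0.43],[0.4,-0.5,-0.25,0.74,0.18,0.43],[0.4,-0.5,-0.25,0.74,0.18,0.43]]' | grep -E "pos|force|width|rot"
python3 - <<'E'
from h import *
print(log()["joint_positions"].round(2));seatp(.08,.02)
E
```

```text
tool_pos: [0.4538, -0.0898, 0.2067]
ee_rot: [-2.75, -0.05, -2.881]
wrist_force: [-0.5, -0.4, -2.5]
width: 0.0161
finger_force: 30.0
[-0.01 -0.17  1.62 -0.39  1.62 -1.88]
rows [ 0.276 -0.48   0.371] [0.736 0.173 0.434]
```

```bash
python3 -m handwheel '[[0.07,-0.12,0.05,0.2,0.05,0.1],[0.14,-0.25,0.12,0.4,0.1,0.22],[0.21,-0.4,0.2,0.6,0.14,0.34],[0.275,-0.48,0.3,0.736,0.173,0.434],[0.275,-0.48,0.37,0.736,0.173,0.434],[0.275,-0.48,0.37,0.736,0.173,0.434],[0.275,-0.48,0.37,0.736,0.173,0.434]]' | grep -E "pos|force|width|rot"
python3 - <<'E'
from h import *
import pickle
print(log()["joint_positions"].round(2));seatp(.08,.02);seatp(.012,.008)
c=viewer.calibration("wrist");im=viewer.snapshot("wrist")[:,:,::-1];cv2.imwrite("pics/w5.png",im)
f=lambda d,e,g:proj("wrist",S+n*d+u*e+np.array([g,0,0]),c).round(0)
print("pin tips expected",f(.020,-.066,-.055),f(.020,-.066,.055), "centre wheel",proj("wrist",S+n*.08+u*.02,c).round())
E
```

```text
tool_pos: [0.4296, -0.2179, 0.1787]
ee_rot: [-2.356, 0.001, -3.12]
wrist_force: [0.5, 0.1, -1.8]
width: 0.0162
finger_force: 30.0
[-0.02 -0.14  1.82 -0.79  1.46 -1.53]
rows [0.003 0.005 0.002] [-0.    -0.001 -0.003]
rows [0.002 0.065 0.342] [-0.    -0.001 -0.003]
pin tips expected [529. 138.] [504. 272.] centre wheel [436. 236.]
```

```bash
python3 -m handwheel '[[0,0.03,0.1,0,0,0],[0,0.06,0.2,0,0,0],[0,0.065,0.3,0,0,0],[0.002,0.065,0.34,0,0,0],[0.002,0.065,0.34,0,0,0],[0.002,0.065,0.34,0,0,0]]' | grep -E "pos|force|width|rot"
for i in 1 2 3 4; do python3 -m handwheel '[[0,0,0.01,0,0,0],[0,0,0.01,0,0,0]]'| grep -E "pos|wrist_force"; done
python3 - <<'E'
from h import *
log();seatp(0,0)
E
```

```text
tool_pos: [0.431, -0.2575, 0.1242]
ee_rot: [-2.354, 0.005, -3.121]
wrist_force: [0.4, -0.9, -2.0]
width: 0.016
finger_force: 30.0
tool_pos: [0.4313, -0.2587, 0.1228]
wrist_force: [-0.3, 0.2, -2.8]
tool_pos: [0.4306, -0.2602, 0.1204]
wrist_force: [-1.0, -0.0, -2.9]
tool_pos: [0.4302, -0.2618, 0.1184]
wrist_force: [-0.1, 0.1, -1.8]
tool_pos: [0.4301, -0.2633, 0.1168]
wrist_force: [0.3, 0.6, -2.4]
rows [-0.     0.047  0.023] [-0.004  0.002 -0.006]
```

```bash
for i in 1 2 3 ; do python3 -m handwheel '[[0,0.01,0.007,0,0,0],[0,0.01,0.007,0,0,0]]'| grep -E "pos|wrist_force"; done
python3 - <<'E'
from h import *
seatp(0,0)
E
```

```text
tool_pos: [0.43, -0.2627, 0.1141]
wrist_force: [-1.1, -0.0, -2.5]
tool_pos: [0.43, -0.2622, 0.1117]
wrist_force: [-0.7, 0.6, -2.7]
tool_pos: [0.4304, -0.2618, 0.1097]
wrist_force: [0.2, -0.1, -1.1]
rows [0.001 0.016 0.003] [-0.004  0.003 -0.006]
```

```bash
for i in 1 2 3 4; do python3 -m handwheel '[[0,0.004,0.004,0,0,0],[0,0.004,0.004,0,0,0]]'| grep -E "pos|wrist_force"; done
python3 - <<'E'
from h import *
seatp(0,0)
E
```

```text
tool_pos: [0.4305, -0.2619, 0.1095]
wrist_force: [-1.8, 2.6, 1.8]
tool_pos: [0.4305, -0.2623, 0.1093]
wrist_force: [-1.7, 3.3, 5.4]
tool_pos: [0.4306, -0.2627, 0.1089]
wrist_force: [-3.5, 3.0, 7.3]
tool_pos: [0.4309, -0.2629, 0.1084]
wrist_force: [-3.4, 3.2, 8.0]
rows [ 0.004  0.016 -0.006] [-0.012  0.005 -0.011]
```

```bash
for i in 1 2 3 4; do python3 -m handwheel '[[0.003,0.005,-0.002,0,0,0],[0.003,0.005,-0.002,0,0,0]]'| grep -E "pos|wrist_force"; done
python3 - <<'E'
from h import *
seatp(0,0)
E
```

```text
tool_pos: [0.4311, -0.2618, 0.1077]
wrist_force: [-0.8, 2.5, 6.0]
tool_pos: [0.4306, -0.2604, 0.1065]
wrist_force: [0.7, 2.2, 4.6]
tool_pos: [0.43, -0.2596, 0.1059]
wrist_force: [3.0, 0.3, 6.7]
tool_pos: [0.4298, -0.2594, 0.1061]
wrist_force: [3.0, -3.8, 5.1]
rows [-0.001 -0.005 -0.001] [-0.013  0.011 -0.009]
```

```bash
python3 -m handwheel '[[-0.004,0,0.006,0,0,0],[-0.004,0,0.006,0,0,0],[-0.004,0,0.006,0,0,0]]'| grep -E "pos|force"
python3 -m handwheel '[[0,0,0,0,0,0],[0,0,0,0,0,0],[0,0,0,0,0,0],[0,0,0,0,0,0],[0,0,0,0,0,0]]' 0.15| grep -E "pos|force|width"
python3 -m handwheel '[[0,0,-0.05,0,0,0],[0,0,-0.1,0,0,0],[0,0,-0.2,0,0,0],[0,0,-0.4,0,0,0],[0,0,-0.6,0,0,0],[0,0,-0.6,0,0,0],[0,0,-0.6,0,0,0]]'
python3 - <<'E'
from h import *
import pickle
log()
for w in("wrist","top"):
  c=viewer.calibration(w);im=viewer.snapshot(w)[:,:,::-1].copy();cv2.imwrite(f"pics/{w}6.png",im);pickle.dump(c,open(f"{w}6.pkl","wb"))
  g=cv2.GaussianBlur(cv2.cvtColor(im,cv2.COLOR_BGR2GRAY),(0,0),1.2)
  for k in range(12):
    a=np.radians(15+30*k); X=S+.006*n+.071*(np.cos(a)*u+np.sin(a)*W.apply([1,0,0])); p,q=proj(w,X,c)
    if 8<p<632 and 8<q<392:
      s=g[int(q)-6:int(q)+7,int(p)-6:int(p)+7];y,x=np.unravel_index(s.argmin(),s.shape);print(w,k,round(p),round(q),"d",x-6,y-6,s.min(),s.max())
E
```

```text
tool_pos: [0.4299, -0.2599, 0.1057]
wrist_force: [0.7, 1.1, 9.8]
finger_force: 30.2
tool_pos: [0.4279, -0.2587, 0.1018]
wrist_force: [0.0, 0.0, -0.5]
width: 0.0396
finger_force: 0.0
time: 14.7
tool_pos: [0.4285, -0.172, 0.1902]
ee_rot: [-2.354, 0.009, -3.117]
wrist_force: [-0.7, -0.7, -0.2]
width: 0.0399
finger_force: 0.0
wrist 0 315 211 d 0 1 74 190
wrist 1 334 241 d 0 0 73 188
wrist 2 365 258 d -3 5 33 77
wrist 3 401 258 d -3 1 27 178
wrist 4 434 241 d 0 2 67 182
wrist 5 456 210 d 1 2 70 182
wrist 6 460 173 d 1 2 70 183
wrist 7 444 139 d 1 2 54 184
wrist 8 411 118 d 1 1 72 189
wrist 9 370 119 d 1 1 74 189
wrist 10 335 139 d 0 1 75 189
wrist 11 315 174 d 0 0 75 191
top 0 351 235 d -6 2 71 181
top 1 346 223 d -2 6 104 186
top 2 336 218 d -2 6 74 186
top 3 327 219 d 6 4 76 187
top 4 319 227 d 6 5 83 164
top 5 315 239 d 6 -5 119 147
top 6 315 252 d 6 -3 94 176
top 7 320 263 d 6 -4 64 150
top 8 328 269 d 3 -6 82 176
top 9 338 269 d -6 -6 82 152
top 10 347 262 d 3 6 103 151
top 11 352 249 d -4 -6 76 176
```

The wheel is seated: every visible bolt hole on the wrist view is within 1–2 px of where the seat pose predicts. Next is the regrasp from the upper right.

```bash
cat >> h.py <<'E'
Rg=fr(-u,n)
def regr(du): show(S+u*(.0425+du),Rg)
E
python3 - <<'E'
from h import *
from scipy.spatial.transform import Slerp
sl=Slerp([0,1],Ro.concatenate([Rs,Rg]))
show((.4285,-.20,.26),sl(1/3.));show((.4285,-.25,.26),sl(2/3.));regr(.08)
E
```

```text
rows [-0.009 -0.352 -0.162] [-1.004  0.004 -0.004]
rows [-0.003 -0.528  0.015] [-2.004  0.005 -0.003]
rows [-0.009 -0.279  0.454] [-3.004e+00  6.000e-03 -1.000e-03]
```

```bash
python3 -m handwheel '[[0,-0.08,-0.1,-0.1,0,0],[0,-0.2,-0.2,-0.33,0,0],[0,-0.35,-0.22,-0.56,0,0],[0,-0.35,-0.22,-0.79,0,0],[0,-0.35,-0.22,-0.99,0,0],[0,-0.35,-0.22,-0.99,0,0],[0,-0.35,-0.22,-0.99,0,0]]' | grep -E "pos|force|rot"
python3 - <<'E'
from h import *
from scipy.spatial.transform import Slerp
sl=Slerp([0,1],Ro.concatenate([Rs,Rg]))
print(log()["joint_positions"].round(2));show((.4285,-.27,.27),sl(2/3.));regr(.08)
E
```

```text
tool_pos: [0.4254, -0.1942, 0.2669]
ee_rot: [-2.872, 0.001, -3.126]
wrist_force: [0.5, -0.1, -0.5]
finger_force: 0.0
[-0.35 -0.18  1.48 -0.25  1.73 -1.99]
rows [-0.009 -0.37   0.086] [-1.015  0.002 -0.014]
rows [-0.018 -0.261  0.613] [-2.015  0.006 -0.013]
```

```bash
python3 -m handwheel '[[0,-0.1,0,-0.23,0,0],[0,-0.2,0.03,-0.46,0,0],[-0.01,-0.3,0.05,-0.69,0,-0.01],[-0.01,-0.37,0.08,-0.9,0,-0.01],[-0.01,-0.37,0.08,-1,0,-0.01],[-0.01,-0.37,0.08,-1,0,-0.01],[-0.01,-0.37,0.08,-1,0,-0.01]]' | grep -E "pos|force|rot"
python3 - <<'E'
from h import *
print(log()["joint_positions"].round(2));regr(.08)
E
```

```text
tool_pos: [0.43, -0.2666, 0.2697]
ee_rot: [2.885, -0.002, -3.115]
wrist_force: [1.0, 0.1, 1.7]
finger_force: 0.0
[-0.8   0.12  1.19  0.19  2.02 -2.33]
rows [-0.002 -0.187  0.504] [-1.009 -0.006  0.005]
```

```bash
cat > kin.py <<'E'
from h import *
from scipy.optimize import least_squares
L=np.loadtxt("log.txt")
def fk(q,k):
    a,h,L1,L2,d,lat,e,le=k; Rb=Ro.from_euler('z',q[0])
    R3=Ro.from_euler('zy'[::1].upper(),[q[0],q[1]+q[2]])
    p=Rb.apply([a+L1*np.sin(q[1]),lat,h+L1*np.cos(q[1])])+R3.apply([e,0,L2])
    R=R3*Ro.from_euler('ZYZ',[q[3],q[4],q[5]+np.pi/2]); 
    p=p+(R3*Ro.from_euler('ZY',[q[3],q[4]])).apply([0,le,d]); return p,R
f=lambda k:np.concatenate([fk(r[:6],k)[0]-r[6:9] for r in L])
s=least_squares(f,[0,.3,.4,.4,.2,.056,0,0]); K=s.x
def ik(p,R,q0):
    def g(q):
        a,B=fk(q,K); return np.r_[(a-p)*5,(B.inv()*R).as_rotvec()]
    r=least_squares(g,q0); return r.x,np.abs(r.fun).max()
E
python3 - <<'E'
from kin import *
print(K.round(4),np.abs(s.fun).max())
q=L[-1][:6]
for du in(.08,.03,0):
    q,e=ik(S+u*(.0425+du),Rg,q); print(du,q.round(2),e)
E
```

```text
[0.     0.1526 0.449  0.4998 0.3748 0.0566 0.1007 0.    ] 6.499133738457896e-06
0.08 [-0.97  0.46  1.16  0.48  2.16 -2.43] 1.6703860516997793e-11
0.03 [-0.95  0.42  1.29  0.47  2.07 -2.45] 1.8333196072362057e-10
0 [-0.93  0.41  1.35  0.47  2.02 -2.46] 2.6018076582090544e-12
```

```bash
python3 -m handwheel '[[0,-0.1,0.1,-0.23,0,0],[0,-0.187,0.2,-0.46,0,0],[0,-0.187,0.3,-0.69,0,0],[0,-0.187,0.4,-0.9,0,0],[0,-0.187,0.5,-1,0,0],[0,-0.187,0.5,-1,0,0],[0,-0.187,0.5,-1,0,0]]' 0.1| grep -E "pos|force|rot|width"
python3 - <<'E'
from h import *
print(log()["joint_positions"].round(2));regr(0.02);regr(0)
E
```

```text
tool_pos: [0.431, -0.276, 0.1654]
ee_rot: [2.362, 0.0, -3.112]
wrist_force: [0.4, -0.5, 1.1]
width: 0.0424
finger_force: 0.0
[-0.97  0.46  1.16  0.48  2.16 -2.43]
rows [ 0.001 -0.012  0.306] [-0.011 -0.009  0.01 ]
rows [ 0.001 -0.011  0.406] [-0.011 -0.009  0.01 ]
```

```bash
python3 -m handwheel '[[0,-0.011,0.1,0,0,0],[0,-0.011,0.2,0,0,0],[0,-0.011,0.28,0,0,0],[0,-0.011,0.3,0,0,0],[0,-0.011,0.3,0,0,0],[0,-0.011,0.3,0,0,0]]' | grep -E "pos|force|rot|width"
python3 - <<'E'
from h import *
regr(0)
E
python3 -m handwheel '[[0,0,0.03,0,0,0],[0,0,0.07,0,0,0],[0,0,0.1,0,0,0],[0,0,0.1,0,0,0],[0,0,0.1,0,0,0]]' | grep -E "pos|force|rot|width"
python3 - <<'E'
from h import *
regr(0);print(robot.get_obs()["joint_positions"].round(2))
c=viewer.calibration("wrist");im=viewer.snapshot("wrist")[:,:,::-1];cv2.imwrite("pics/w7.png",im)
E
```

```text
tool_pos: [0.4309, -0.2381, 0.1246]
ee_rot: [2.369, 0.006, -3.113]
wrist_force: [-0.3, 0.1, 0.6]
width: 0.0425
finger_force: 0.0
rows [ 0.007 -0.001  0.128] [-0.024  0.001  0.016]
tool_pos: [0.4294, -0.2237, 0.1073]
ee_rot: [2.363, 0.002, -3.115]
wrist_force: [-1.0, 0.2, -0.3]
width: 0.0426
finger_force: 0.0
rows [0.001 0.007 0.015] [-0.012 -0.002  0.008]
[-0.93  0.41  1.35  0.47  2.02 -2.46]
```

```bash
python3 -m handwheel '[[0,0.006,0.013,0,0,0],[0,0.006,0.013,0,0,0],[0,0.006,0.013,0,0,0]]' | grep -E "pos|force"
python3 -m handwheel '[[0,0,0,0,0,0],[0,0,0,0,0,0],[0,0,0,0,0,0],[0,0,0,0,0,0],[0,0,0,0,0,0],[0,0,0,0,0,0],[0,0,0,0,0,0]]' 1
python3 - <<'E'
from h import *
regr(0)
E
```

```text
tool_pos: [0.4296, -0.2214, 0.1067]
wrist_force: [-0.1, 0.1, 0.9]
finger_force: 0.0
time: 18.35
tool_pos: [0.4297, -0.2215, 0.1067]
ee_rot: [2.364, 0.003, -3.115]
wrist_force: [0.1, -0.5, -0.2]
width: 0.0116
finger_force: 29.9
rows [0.002 0.001 0.006] [-0.015 -0.     0.009]
```

```bash
python3 -m handwheel '[[0,0.03,-0.03,0,0,0],[0,0.1,-0.1,0,0,0],[0,0.2,-0.2,0,0,0],[0,0.32,-0.32,0,0,0],[0,0.45,-0.45,0,0,0],[0,0.53,-0.53,0,0,0],[0,0.53,-0.53,0,0,0],[0,0.53,-0.53,0,0,0]]' | grep -E "pos|force|rot|width"
python3 - <<'E'
from kin import *
import pickle
C=lambda x,y:(180+x/3.3-.35,130+y/3.3-.35)
B=[plane("top",C(*q),.01)[:2] for q in[(403,88),(477,100),(392,172),(466,182)]]
pc=np.mean(B,0); print("plate",pc.round(4),[np.linalg.norm(B[i]-B[j]).round(3) for i,j in((0,1),(2,3),(0,2),(1,3))])
x=(B[0]-B[2]+B[1]-B[3]); y=(B[0]-B[1]+B[2]-B[3]); print("yaw",np.degrees(np.arctan2(x[1],x[0])),np.degrees(np.arctan2(-y[0],y[1])))
print("post foot",plane("top",C(435,130),.012).round(4))
print("end",plane("top",C(403,163),.26).round(4),"bend",plane("top",C(424,33),.258).round(4))
# w1 plate bolts automatically: project prediction
c=pickle.load(open("w1.pkl","rb")); print([proj("wrist",np.r_[b,.01],c).round(0) for b in B])
im=cv2.imread("pics/w1.png");g=cv2.cvtColor(im,cv2.COLOR_BGR2GRAY)
for b in B:
  p=proj("wrist",np.r_[b,.01],c); x0,y0=int(p[0])-9,int(p[1])-9
  if x0>0 and y0+19<400:
    s=cv2.GaussianBlur(g,(0,0),1)[y0:y0+19,x0:x0+19]; yy,xx=np.unravel_index(s.argmax(),s.shape); print("bolt",x0+xx,y0+yy,s.max(),plane("wrist",(x0+xx,y0+yy),.01,c).round(4))
E
```

```text
tool_pos: [0.4294, -0.2208, 0.2571]
ee_rot: [2.368, 0.005, -3.116]
wrist_force: [-0.0, -0.5, -2.6]
width: 0.0118
finger_force: 29.9
plate [ 0.6515 -0.126 ] [np.float64(0.069), np.float64(0.068), np.float64(0.08), np.float64(0.078)]
yaw -6.993452390019722 -8.874627901622556
post foot [ 0.6559 -0.1265  0.012 ]
end [ 0.5631 -0.113   0.26  ] bend [ 0.6582 -0.1268  0.258 ]
[array([139., 275.]), array([ 98., 251.]), array([160., 234.]), array([119., 211.])]
bolt 131 265 19 [ 0.6853 -0.1125  0.01  ]
bolt 92 243 166 [ 0.6754 -0.1773  0.01  ]
bolt 169 243 165 [ 0.6253 -0.071   0.01  ]
bolt 111 201 166 [ 0.5988 -0.1701  0.01  ]
```

```bash
cat >> kin.py <<'E'
H=np.array([.657,-.126,0]);hx=np.array([np.cos(np.radians(8)),-np.sin(np.radians(8)),0])
Rh=fr(np.array([0,0,-1.]),hx)
def hk(back,up): return H-hx*back+[0,0,.2317+up]
E
python3 - <<'E'
from kin import *
from scipy.spatial.transform import Slerp
o=robot.get_obs(); q=o["joint_positions"]
Rd=fr(np.array([0,0,-1.]),W.apply([0,1,0]))
sl=Slerp([0,1],Ro.concatenate([Rd,Rh]))
for p,R in(((.42,-.21,.29),Rd),((.42,-.2,.29),sl(.33)),((.42,-.17,.28),sl(.67)),((.42,-.14,.27),Rh),(hk(.145,.022),Rh),(hk(.06,.022),Rh),(hk(.06,-.003),Rh)):
    q,e=ik(np.array(p),R,q); print(np.round(p,3),q.round(2),e)
show((.42,-.21,.29),Rd)
E
```

```text
[ 0.42 -0.21  0.29] [-0.58 -0.09  1.33 -0.    1.9  -2.18] 6.938893903907228e-16
[ 0.42 -0.2   0.29] [-0.57 -0.1   1.34 -0.    1.9  -1.59] 1.942890293094024e-15
[ 0.42 -0.17  0.28] [-0.51 -0.13  1.39  0.    1.88 -0.94] 1.5802914532514478e-11
[ 0.42 -0.14  0.27] [-0.45 -0.15  1.43  0.    1.86 -0.31] 1.7129075935429228e-11
[ 0.513 -0.106  0.254] [-0.31  0.03  1.29 -0.    1.82 -0.17] 2.275957200481571e-14
[ 0.598 -0.118  0.254] [-0.29  0.22  1.08 -0.    1.84 -0.15] 1.942890293094024e-15
[ 0.598 -0.118  0.229] [-0.29  0.22  1.13  0.    1.79 -0.15] 1.2950751582252451e-12
rows [ 0.045  0.155 -0.079] [1.478 0.006 0.01 ]
```

```bash
python3 -m handwheel '[[0.02,0.04,-0.03,0.15,0,0],[0.02,0.08,-0.04,0.33,0,0],[0.02,0.08,-0.04,0.53,0,0],[0.02,0.08,-0.04,0.7,0,0],[0.02,0.08,-0.04,0.74,0,0],[0.02,0.08,-0.04,0.74,0,0]]' | grep -E "wrist_force|width"
python3 - <<'E'
from kin import *
Rd=fr(np.array([0,0,-1.]),W.apply([0,1,0]))
show((.42,-.21,.29),Rd)
E
```

```text
wrist_force: [0.2, -0.2, -1.4]
width: 0.0119
rows [ 0.022  0.047 -0.074] [0.748 0.002 0.012]
```

```bash
python3 -m handwheel '[[0.02,0.02,-0.03,0.15,0,0],[0.02,0.04,-0.07,0.33,0,0],[0.02,0.047,-0.074,0.53,0,0.01],[0.02,0.047,-0.074,0.7,0,0.01],[0.02,0.047,-0.074,0.748,0,0.01],[0.02,0.047,-0.074,0.748,0,0.01],[0.02,0.047,-0.074,0.748,0,0.01]]' | grep -E "pos|wrist_force|width"
python3 - <<'E'
from kin import *
show((.42,-.14,.28),Rh)
E
```

```text
tool_pos: [0.4203, -0.2115, 0.2884]
wrist_force: [0.4, 0.6, -2.5]
width: 0.0114
rows [-0.006  0.357  0.043] [ 2.000e-03 -8.000e-03  3.307e+00]
```

```bash
for i in 1 2; do python3 -m handwheel '[[0,0,0,0,0,0.2],[0,0,0,0,0,0.42],[0,0,0,0,0,0.65],[0,0,0,0,0,0.87],[0,0,0,0,0,1],[0,0,0,0,0,1]]' | grep -E "wrist_force|width"; done
python3 -m handwheel '[[0,0,0,0,0,0.2],[0,0,0,0,0,0.42],[0,0,0,0,0,0.65],[0,0,0,0,0,0.87],[0,0,0,0,0,1],[0,0,0,0,0,1],[0,0,0,0,0,1]]' | grep -E "wrist_force|width"
python3 - <<'E'
from kin import *
show(hk(.165,.03),Rh)
E
```

```text
wrist_force: [0.0, 0.5, -2.1]
width: 0.0115
wrist_force: [-0.1, -0.7, -2.1]
width: 0.0117
wrist_force: [-0.4, 0.5, -2.2]
width: 0.0118
rows [0.536 0.378 0.142] [ 0.002 -0.     0.313]
```

```bash
python3 -m handwheel '[[0.1,0.08,0.03,0,0,0.1],[0.25,0.18,0.08,0,0,0.2],[0.4,0.28,0.14,0,0,0.31],[0.536,0.378,0.14,0,0,0.313],[0.536,0.378,0.14,0,0,0.313],[0.536,0.378,0.14,0,0,0.313],[0.536,0.378,0.14,0,0,0.313]]' | grep -E "pos|wrist_force|width|time"
python3 - <<'E'
from kin import *
log();show(hk(.145,.022),Rh);show(hk(.06,.022),Rh)
for w in("side","top"): cv2.imwrite(f"pics/{w}8.png",viewer.snapshot(w)[:,:,::-1])
# bar in side view: vertical dark/bright runs at predicted saddle and end
im=cv2.imread("pics/side8.png");g=cv2.cvtColor(im,cv2.COLOR_BGR2GRAY).astype(int);b0=cv2.cvtColor(cv2.imread("pics/side0.png"),cv2.COLOR_BGR2GRAY).astype(int)
e=proj("side",H-hx*.105+[0,0,.264]);p=proj("side",H+[0,0,.258]);print("end px",e,"bend px",p)
tcp=np.array(robot.get_obs()["tool_pos"])
for nm,X in(("wheel c",tcp-[0,0,.0437]),("bottom",tcp-[0,0,.0437+.08]),("top",tcp+[0,0,.0363])): print(nm,proj("side",X).round(1))
d=(abs(g-b0)>25).astype(np.uint8)
pc=proj("side",tcp-[0,0,.0437]); x=int(pc[0]);y=int(pc[1])
for r in range(y-34,y+40,3): print(r,"".join(".#"[v] for v in d[r,x-30:x+75]))
E
```

```text
time: 22.27
tool_pos: [0.494, -0.1033, 0.2626]
wrist_force: [-0.5, 0.0, -2.2]
width: 0.0113
rows [0.001 0.098 0.045] [ 0.003  0.003 -0.002]
rows [0.001 0.523 0.045] [ 0.003  0.003 -0.002]
end px [324.53586776 160.56098208] bend px [364.92160997 162.97120176]
wheel c [302.2 176.5]
bottom [303.  203.8]
top [301.4 147.5]
142 .........................................................................................................
145 .....................................#...................................................................
148 .............................#...........................................................................
151 ............................###..........................................................................
154 ..........................#####..........................................................................
157 ..........................######.........................................................................
160 .........................#########.......................................................................
163 ......
[... 1269 characters left out ...]
........................................
199 ...........................#########.....................................................................
202 .......................####.#######.##.....#.............................................................
205 ...............#############..###..###########...........................................................
208 ............#####.....#####.................####.........................................................
211 ............#.............######################....#....................................................
214 ......###.................######.................####....................................................
```

Run:
```python
from kin import *
g=cv2.cvtColor(cv2.imread("pics/side0.png"),cv2.COLOR_BGR2GRAY).astype(int)
print("     "+" ".join(f"{c:3d}" for c in range(320,376,2)))
for r in range(154,176): print(r," ".join(f"{v:3d}" for v in g[r,320:376:2]))
for b,z in((.105,.264),(.088,.25),(.06,.25),(.06,.24),(.032,.25),(0,.263)): print(b,z,proj("side",H-hx*b+[0,0,z]).round(1), proj("side",H+[.005,0,0]-hx*b+[0,0,z]).round(1))
```

```text
320 322 324 326 328 330 332 334 336 338 340 342 344 346 348 350 352 354 356 358 360 362 364 366 368 370 372 374
154 120 122 122 120 121 120 122 122 122 122 122 126 130 129 126 125 121 122 118 122 123 123 123 119  95  34  23  55
155 122 122 121 121 121 123 123 121 121 122 122 121 122 121 122 123 121 121 121 121 121 122 121 113  73  32  37  42
156 120 122 121 121 120 122 121 123 122 123 123 121 121 122 122 121 122 121 121 122 122 122 121  98  53  32  36  35
157 122 121 121 122 122 121 122 120 122 122 122 121 122 122 121 122 123 122 122 122 122 121 120 103  57  20  28  29
158 120 121 122 120 122 120 121 121 122 122 122 121 121 121 121 122 122 120 122 120 120 122 122 113  65  19  40  32
159 122 122 122 124 129 122 122 122 123 121 123 121 121 122 122 122 123 120 121 121 124 124 121 118  70  16  37  38
160 121 121 119 132 157 129 121 123 123 120 120 122 120 123 121 123 121 123 127 125 138 142 134 127  87  28  31  60
161 121 121 120 132 161 136 121 124 123 121 121 123 120 121 123 125 126 129 140 140 153 165 161 144 118  40  32  99
162 122 121 121 120 135 134 120 124 122 121 122 122 122 122 
[... 1093 characters left out ...]
45 139
172 126 134 136 128 119 119 118 118 120 116 100  50  42  48  49  51  53  69 114 119 118 118 109 103 126 136 141 137
173 131 136 128 120 118 119 118 119 119 116  82  40  46  42  37  42  48  55 105 118 117 119 110 100 124 136 140 135
174 134 130 121 117 118 120 117 118 117 111  56  37  40  35  30  31  36  40  92 119 118 119 111 100 124 137 139 134
175 129 121 119 118 119 119 118 117 119 106  48  35  32  30  31  28  30  30  80 118 119 121 121 103 123 137 141 132
0.105 0.264 [324.5 160.6] [326.4 160.5]
0.088 0.25 [331.  165.7] [332.9 165.6]
0.06 0.25 [341.7 165.8] [343.6 165.7]
0.06 0.24 [341.7 169.4] [343.6 169.3]
0.032 0.25 [352.5 165.8] [354.4 165.7]
0 0.263 [365.  161.1] [366.9 161.1]
```

Side-view pixels confirm the hook: the tip is at column 328, row 160, and the saddle spans columns 332–352 with its top at row 164.5. That matches my estimate within about 3 mm, so I'll thread the wheel on.

```bash
python3 -m handwheel '[[0,0.05,0.018,0,0,0],[0,0.1,0.018,0,0,0],[0,0.16,0.018,0,0,0],[0,0.22,0.018,0,0,0],[0,0.28,0.018,0,0,0],[0,0.28,0.018,0,0,0]]' | grep -E "pos|wrist_force|width|time"
python3 -m handwheel '[[0,0.05,0,0,0,0],[0,0.1,0,0,0,0],[0,0.15,0,0,0,0],[0,0.2,0,0,0,0],[0,0.245,0,0,0,0],[0,0.245,0,0,0,0],[0,0.245,0,0,0,0]]' | grep -E "pos|wrist_force|width|time"
python3 - <<'E'
from kin import *
show(hk(.06,0.005),Rh)
E
```

```text
time: 22.87
tool_pos: [0.5515, -0.1119, 0.258]
wrist_force: [0.1, -0.1, -2.7]
width: 0.0117
time: 23.45
tool_pos: [0.5979, -0.1181, 0.2589]
wrist_force: [-0.3, 0.5, -2.0]
width: 0.0115
rows [ 0.002 -0.002  0.111] [ 0.002  0.001 -0.006]
```

Threaded with no contact forces. Now I'll lower it slowly until the weight comes off.

```bash
python3 -m handwheel '[[0,0,0.03,0,0,0],[0,0,0.06,0,0,0],[0,0,0.09,0,0,0],[0,0,0.1,0,0,0],[0,0,0.1,0,0,0]]' | grep -E "pos|wrist_force"
for i in 1 2 3 4 5; do python3 -m handwheel '[[0,0,0.006,0,0,0],[0,0,0.006,0,0,0],[0,0,0.006,0,0,0]]' | grep -E "pos|wrist_force"; done
```

```text
tool_pos: [0.5973, -0.1176, 0.2381]
wrist_force: [-0.8, 1.0, -2.2]
tool_pos: [0.5982, -0.1178, 0.2386]
wrist_force: [-0.6, -0.6, -2.1]
tool_pos: [0.5981, -0.1178, 0.2371]
wrist_force: [-0.4, -0.8, -2.2]
tool_pos: [0.598, -0.1178, 0.2357]
wrist_force: [-0.2, 0.3, -2.3]
tool_pos: [0.598, -0.1178, 0.2345]
wrist_force: [-0.3, -0.2, -2.4]
tool_pos: [0.5981, -0.1178, 0.2334]
wrist_force: [-0.2, 0.9, -3.0]
```

```bash
for i in 1 2 3 4; do python3 -m handwheel '[[0,0,0.004,0,0,0],[0,0,0.004,0,0,0],[0,0,0.004,0,0,0]]' | grep -E "pos|wrist_force"; done
```

```text
tool_pos: [0.5981, -0.1178, 0.2326]
wrist_force: [-0.2, 0.8, -2.1]
tool_pos: [0.5982, -0.1179, 0.2321]
wrist_force: [-0.2, -0.0, -1.2]
tool_pos: [0.5982, -0.1179, 0.232]
wrist_force: [-0.5, 0.6, 2.3]
tool_pos: [0.5983, -0.1179, 0.2319]
wrist_force: [-0.7, 0.7, 5.0]
```

```bash
python3 -m handwheel '[[0,0,-0.004,0,0,0],[0,0,-0.004,0,0,0],[0,0,-0.004,0,0,0],[0,0,-0.004,0,0,0]]' | grep -E "pos|wrist_force"
python3 -m handwheel '[[0,0,0,0,0,0],[0,0,0,0,0,0],[0,0,0,0,0,0],[0,0,0,0,0,0],[0,0,0,0,0,0],[0,0,0,0,0,0],[0,0,0,0,0,0],[0,0,0,0,0,0],[0,0,0,0,0,0],[0,0,0,0,0,0]]' 0.2 | grep -E "pos|force|width"
python3 -m handwheel '[[0,0,-0.02,0,0,0],[0,0,-0.06,0,0,0],[0,0,-0.12,0,0,0],[0,0,-0.2,0,0,0],[0,0,-0.3,0,0,0],[0,0,-0.4,0,0,0],[0,0,-0.5,0,0,0],[0,0,-0.5,0,0,0],[0,0,-0.5,0,0,0]]' | grep -E "pos|force|time"
python3 - <<'E'
from kin import *
for t in range(2):
  a=viewer.snapshot("side")[:,:,::-1].copy();cv2.imwrite(f"pics/side9{t}.png",a)
b0=cv2.imread("pics/side0.png").astype(int);d=(np.abs(a.astype(int)-b0).max(2)>25)
print("bottom",proj("side",np.array([.598,-.118,.108])),"centre",proj("side",np.array([.598,-.118,.188])))
for r in range(120,222,3): print(r,"".join(".#"[int(v)] for v in d[r,300:400]))
E
```

```text
tool_pos: [0.5983, -0.1179, 0.2319]
wrist_force: [-0.6, 0.7, 5.2]
tool_pos: [0.5981, -0.1178, 0.2311]
wrist_force: [0.2, 0.7, -0.5]
width: 0.038
finger_force: 0.0
time: 28.03
tool_pos: [0.5985, -0.1179, 0.3331]
wrist_force: [0.1, 0.2, -0.5]
finger_force: 0.0
bottom [341.18339655 214.48708604] centre [341.58654485 187.72145514]
120 ...................................#.................###............................................
123 ...................................#...............#................................................
126 ....................................................................................................
129 ....................................................................................................
132 ....................................................................................................
135 ....................................................................................................
138 ....................................................................................................
141 ................................
[... 2098 characters left out ...]
..........#####.......................................................
204 #################.......................#####.......................................................
207 .............#########..................#####.......................................................
210 ####################.##..................###........................................................
213 ##########............####..............##..........................................................
216 ................########................#...........................................................
219 .....################...............................................................................
```

The wheel hangs vertically from the bar, at columns 340–346 and rows 159–216. I'll back off, check it's still and nothing else has moved, then hand in.

```bash
python3 -m handwheel '[[0,-0.1,-0.1,0,0,0],[0,-0.2,-0.2,0,0,0],[0,-0.4,-0.2,0,0,0],[0,-0.6,-0.2,0,0,0],[0,-0.8,-0.2,0,0,0],[0,-0.8,-0.2,0,0,0],[0,-0.8,-0.2,0,0,0],[0,-0.8,-0.2,0,0,0],[0,-0.8,-0.2,0,0,0],[0,-0.8,-0.2,0,0,0]]' | grep -E "pos|time"
for i in 1 2; do python3 -m handwheel '[[0,0,0,0,0,0],[0,0,0,0,0,0],[0,0,0,0,0,0],[0,0,0,0,0,0],[0,0,0,0,0,0],[0,0,0,0,0,0],[0,0,0,0,0,0],[0,0,0,0,0,0],[0,0,0,0,0,0],[0,0,0,0,0,0]]' >/dev/null; done
python3 - <<'E'
from kin import *
ims=[]
for t in range(10): ims.append(viewer.snapshot("side").astype(int))
print("motion",[int((np.abs(i-ims[0])[140:225,325:360].max(2)>25).sum()) for i in ims])
b=cv2.imread("pics/side0.png")[:,:,::-1].astype(int);d=(np.abs(ims[-1]-b).max(2)>30)
for nm,X in(("petri",(.647,.125,.007)),("obj",(.62,.016,.023)),("bottle",None),("box",None),("loupe",None)):
  u,v=proj("side",np.array(X)) if X else {"bottle":(286,303),"box":(344,326),"loupe":(242,303)}[nm]
  print(nm,int(d[int(v)-12:int(v)+12,int(u)-10:int(u)+10].sum()))
print("wheel bottom col",[(r,np.where(d[r,325:360])[0]+325) for r in(165,180,200,211)])
E
```

```text
time: 28.97
tool_pos: [0.4404, -0.0952, 0.3695]
motion [0, 0, 0, 0, 0, 0, 0, 0, 0, 0]
petri 72
obj 22
bottle 0
box 0
loupe 0
wheel bottom col [(165, array([341, 342, 343, 344])), (180, array([339, 340, 341, 342, 343, 344, 345])), (200, array([340, 341, 342, 343, 344])), (211, array([], dtype=int64))]
```

Run:
```python
from kin import *
a=cv2.imread("pics/top0.png");b=viewer.snapshot("top")[:,:,::-1].copy()
for nm,(x,y) in(("petri",(228,172)),("obj",(262,178))):
  T=a[y-14:y+15,x-14:x+15]; r=cv2.matchTemplate(b[y-24:y+25,x-24:x+25],T,cv2.TM_CCOEFF_NORMED); print(nm,cv2.minMaxLoc(r)[1],np.array(cv2.minMaxLoc(r)[3])-10)
print(robot.get_obs()["time"]);
```

```text
petri 0.22378648817539215 [-2 10]
obj 0.05281713977456093 [-10  10]
31.1833
```

```bash
python3 -m handwheel '[[-0.1,-0.1,0,0,0,0],[-0.3,-0.2,0,0,0,0],[-0.5,-0.3,0,0,0,0],[-0.7,-0.4,0,0,0,0],[-0.9,-0.5,0,0,0,0],[-0.9,-0.5,0,0,0,0],[-0.9,-0.5,0,0,0,0],[-0.9,-0.5,0,0,0,0]]' | grep -E "pos|time"
python3 - <<'E'
from kin import *
a=cv2.imread("pics/top0.png");b=viewer.snapshot("top")[:,:,::-1].copy();cv2.imwrite("pics/top9.png",b)
for nm,(x,y) in(("petri",(228,172)),("obj",(262,178)),("bottle",(400,241)),("box",(420,201)),("loupe",(396,277))):
  T=a[y-11:y+12,x-11:x+12]; r=cv2.matchTemplate(b[y-21:y+22,x-21:x+22],T,cv2.TM_CCOEFF_NORMED); print(nm,cv2.minMaxLoc(r)[1],np.array(cv2.minMaxLoc(r)[3])-10, b[y-3:y+4,x-3:x+4].mean((0,1)).round(),a[y-3:y+4,x-3:x+4].mean((0,1)).round())
E
```

```text
time: 31.85
tool_pos: [0.3146, -0.2592, 0.3705]
petri 0.9919116497039795 [0 0] [155. 163. 163.] [146. 153. 153.]
obj 0.9953583478927612 [0 0] [ 87.  99. 102.] [81. 93. 96.]
bottle 0.4549722373485565 [0 0] [36. 38. 40.] [18. 24. 32.]
box 0.9938780069351196 [0 0] [174. 173. 168.] [163. 162. 157.]
loupe 0.4883738160133362 [-10   4] [44. 46. 28.] [71. 72. 70.]
```

Petri dish, objective and box haven't moved in the top view. The arm now hides the bottle and loupe there, but both were unchanged in the side view. The wheel is hanging still, so I'm handing in.

```bash
python3 -c "
from bench import robot
print(robot.close_job())"
```

```text
the job is handed in; nothing more can be done
None
```

The wheel was set on the sloped rest and released, then regrasped by the top of its rim and hung on the tall J-hook; it was hanging still in the last frames, none of the bystanders had moved in the pictures, and I handed the job in at about 32 s.

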